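Clear and refill the polishing compound tray

ROBOT

A 6-joint arm with a two-finger parallel gripper is mounted at the origin on the work surface. World frame = base frame: x ahead of the robot, y to its left, z up, the work surface at z = 0. Lengths are in m, angles in rad, forces in N, time in s.
With the tool pointing down it reaches from about 0.375 to 0.9 m from the base axis. Payload 3.1 kg.
Tool frame: the origin (TCP) lies midway between the tips of the shut fingers; the grasp point (between the pads) lies 19 mm behind it; z points along the fingers, y is the line along which they close (so a half turn about z gives the same grasp; the last joint's range is limited). The gripper opens to 87 mm and grips with 3 to 60 N. Pads are 19 mm wide; open, the fingers measure 117 mm over their backs; the gripper's body (75 mm by 190 mm) begins 51 mm behind the grasp point.
Start: joints at [0.943, 0.527, 1.433, -0, 1.181, -0.178], TCP at [0.272, 0.563, 0.223] pointing down, gripper open.
Joint ranges: [-3.08, 3.08], [-0.75, 2.2], [0.22, 2.44], [-1.43, 4.57], [0, 2.65], [-2.85, 2.85]. Speed limits (rad/s): [2.79, 2.79, 3.14, 3.14, 3.14, 3.14].

INTERFACE

Orientations are given as a unit quaternion [x, y, z, w].
In Python, from rig import robot gives the robot as it stands. The module is installed in compiled form; this text tells all that it offers.
- The arm moves only by the tool play_rows, never from a script. Its arguments are lists of equal length, an entry for each row: "gripper": the closure, from -1 (fully open) to 1 (shut); "delta_pos": the shift along the tool's x, y, z in cm, a list of three; "turn": the turn, a rotation vector about the tool's x, y, z in rad, a list of three. A call has 1 to 12 rows; each row is the pose to reach, as a shift and turn from the pose commanded when the call began, along the tool's axes at that moment; what a row does not reach only later rows make up. A row lasts 1/8 s, in which the tool goes at most 62.5 mm and 10.7 degrees, less where a joint would pass 70% of its speed; a pose out of reach is approached as far as the arm can. A call with a gripper value outside its range is refused whole. The fingers move at their own pace and stop on an object; "squeeze" is the grip in N (left out, the last holds). Time passes only in rows, so rows that repeat a pose let the fingers close. It gives the time, the measured TCP pose, the force, the opening and the grip force at its end, in the units of the state.
- robot.get_obs(): the state, without advancing time (a new reading comes with each control period).
- robot.camera(name): name is "side" or "top" or "wrist"; returns a dict with "color" (400x640x3 uint8, red, green, blue), "vfov" (degrees; the focal length in pixels is half the picture's height over the tangent of half this angle, whatever the lens; pixels are square), "cx", "cy" (the principal point, pixels), "R" (3x3) and "t" (3): a world point X has camera coordinates R X + t. Camera axes: x right, y down, z forward; pixel columns grow to the right and rows downward; lengths in m; the calibration is good to about 2 mm. A picture is of the moment at which its call begins. There is no depth.
- robot.hand_in(): hands the job in; it is judged then, once.
The state is a dict: "time": time; "q": joint angles; "joint_velocities": joint speeds; "joint_torque": joint torques, N m; "position": TCP position; "tool_rot": TCP orientation; "ft_force": force on the tool from outside, world axes, zero at the start; "moment": the same for the moment, N m; "grip_width": finger opening in m; "grip_force": force on a finger pad.
Only numpy, scipy, OpenCV 4.12 (cv2) and the standard library are available. Lean on these libraries where they do the work, as an engineer would, in place of code of your own. Each camera call takes 0.05 s, during which the arm holds its last target. There are 200 camera calls.

TASK

First clear the wood offcut off the compound tray into the scrap bin, so that it lies inside the bin. Then put the three polishing bars away one by one, each in the pocket of its own colour, lying flat on the pocket floor, the same side up as now. The bars are brittle, so do not let one fall: release it only once it is in the mouth of its pocket; and leave the other things on the bench where they are.

Things in the scene. Friction and masses are not known exactly. Their poses are not given: they have to be found in the camera images.
- tray: wooden tray fixed to the bench, 142 (x) x 216 (y) x 34 (z, rims) mm; origin under its centre. Three open pockets side by side along y (red at -y, green, blue at +y), centres 72 mm apart, each 110 (x) x 48 (y) mm, 26 mm deep, floor 8 mm above the bench; 24 mm walls between. Pocket floors, and patches on the 24 mm wide rim at the -x end, are painted in the pocket's colour
- pocket_red (a point): centre of the floor of the red pocket, 8 mm above the bench; axes as the tray's (x along the pocket's length, z up)
- bar_red: bar of red polishing compound with a paper sleeve near one end (-x), 100 (x) x 38 (y) x 42 (z) mm, about 0.3 kg, brittle if dropped but may be gripped firmly (it can swing in a light grip); lies on the bench. Origin at the centre of its underside, x along its length, z up; either way round is the same to the job
- pocket_green (a point): centre of the floor of the green pocket, 8 mm above the bench; axes as the tray's (x along the pocket's length, z up)
- bar_green: bar of green polishing compound with a paper sleeve near one end (-x), 100 (x) x 38 (y) x 42 (z) mm, about 0.3 kg, brittle if dropped but may be gripped firmly (it can swing in a light grip); lies on the bench. Origin at the centre of its underside, x along its length, z up; either way round is the same to the job
- pocket_blue (a point): centre of the floor of the blue pocket, 8 mm above the bench; axes as the tray's (x along the pocket's length, z up)
- bar_blue: bar of blue polishing compound with a paper sleeve near one end (-x), 100 (x) x 38 (y) x 42 (z) mm, about 0.3 kg, brittle if dropped but may be gripped firmly (it can swing in a light grip); lies on the bench. Origin at the centre of its underside, x along its length, z up; either way round is the same to the job
- offcut: pale wood offcut with one dark end, 140 (x) x 34 (y) x 24 (z) mm, about 0.09 kg, lying loose across the rims of the tray, over the pockets. Origin at the centre of its underside, x along its length, z up
- bin: dark steel scrap bin fixed to the bench, open at the top, outside 200 (x) x 160 (y) x 60 (z) mm, walls and floor 5 mm. Origin under its centre, z up
- bin_in (a point): centre of the bin's inner floor, 5 mm above the bench; axes as the bin's
- jar: small amber glass jar with black lid, 38 mm across, 62 mm tall, standing; origin under its centre; not part of the job, leave it alone
- block: dark charcoal soldering block, 75 x 110 x 30 mm; origin under its centre; not part of the job, leave it alone
- hammer: hammer, 240 mm long, lying; its own x axis points from handle to head; not part of the job, leave it alone
- file: file with wooden handle, 190 mm long, lying along its own x axis on the robot's side of the tray; not part of the job, leave it alone
- clamp: pale wooden ring clamp with a brass band, 130 x 26 x 27 mm, lying; not part of the job, leave it alone
- mandrel: steel cone on a round foot, 60 mm across, 70 mm tall, standing; origin under its centre; not part of the job, leave it alone

How it is judged:
By the outcome, as a careful person would: the job done as asked, in the order asked, and still so for the second after the job is handed in, with the robot touching nothing.
It also fails if it takes over 72 s, if anything falls off the work surface, if the arm or the gripper's body presses on something with over 40 N, if the wrist force passes 120 N, or if a joint passes its speed limit or range.

## Working session

There is one attempt and no reset: what is moved stays moved. The work goes in short steps, Python scripts to look and compute and a tool call to move; the robot and the scene stay as the last step left them, time stands still between calls to the robot, and variables do not carry over. Pictures are saved under pics/ and viewed, at most 10 in all, crops included, and the job is handed in when it is done.

Besides the shell and the picture viewer there is one more tool, called after "Emit:" as name(argument=value, ...) on one line, values as JSON. play_rows: Moves the arm, as the interface text tells. Its arguments: {"type":"object","properties":{"gripper":{"type":"array","items":{"type":"number"}},"delta_pos":{"type":"array","items":{"type":"array","items":{"type":"number"}}},"turn":{"type":"array","items":{"type":"array","items":{"type":"number"}}},"squeeze":{"type":"number"}},"required":["gripper","delta_pos","turn"]}

```bash
mkdir -p pics; python3 - <<'E'
from rig import robot
import cv2,numpy as np,pickle
for n in("top","side"):
    c=robot.camera(n);cv2.imwrite(f"pics/{n}0.png",c["color"][:,:,::-1]);pickle.dump(c,open(n+"0.pkl","wb"))
    print(n,c["vfov"],c["cx"],c["cy"],np.round(c["R"],4).tolist(),np.round(c["t"],4))
o=robot.get_obs();print(o)
E
```

```text
top 52.469022575118544 319.0372909559014 204.67563812562213 [[0.0196, -0.9998, 0.0101], [-0.9961, -0.0204, -0.0856], [0.0858, -0.0084, -0.9963]] [-0.0189  0.5528  1.2969]
side 51.098260062993276 322.6323445987444 201.1423596740041 [[0.8507, -0.5252, -0.0226], [-0.2804, -0.417, -0.8646], [0.4446, 0.7418, -0.502]] [-0.4747  0.223   1.0174]
{'time': 0.1, 'q': array([ 9.42513243e-01,  5.28379563e-01,  1.43378156e+00, -3.44531219e-05,
        1.18143759e+00, -1.78510642e-01]), 'joint_velocities': array([-0.00144586,  0.00090222, -0.0026658 ,  0.00041917,  0.00091544,
        0.00117577]), 'joint_torque': array([ 1.08065508e-04, -4.40985703e+01, -1.77149481e+01,  6.34483108e-02,
        5.34020376e-02, -3.56451108e-05]), 'position': array([0.27130948, 0.56229042, 0.22166325]), 'tool_rot': array([ 2.22988947e-01,  9.74820457e-01, -9.28771024e-04, -3.79081381e-04]), 'ft_force': array([ 0.48107658, -0.11512369,  0.2227929 ]), 'moment': array([ 0.03238938,  0.04627635, -0.02146425]), 'grip_force': 0.0, 'grip_width': 0.08708504908312084}
```

View pics/top0.png

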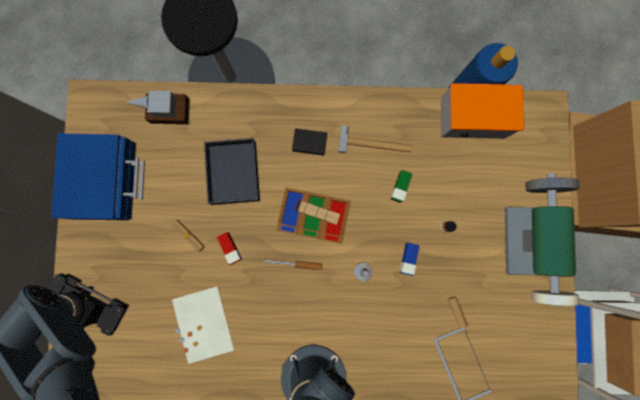

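View pics/side0.png

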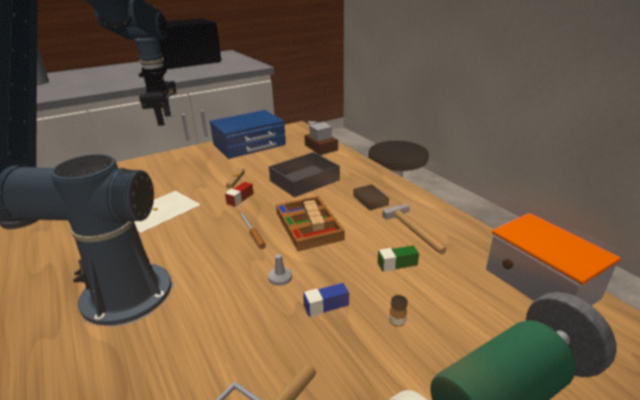

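Top view: the red bar is at about (229,248), green (401,186), blue (410,259). The tray is at (314,215) with the offcut across it at (319,212), and the bin is at (232,172). I'll enlarge this and measure it.

```bash
cat > h.py <<'E'
import numpy as np,cv2,pickle
from rig import robot
def K(c):
    f=c["color"].shape[0]/2/np.tan(np.radians(c["vfov"])/2); return f
def ray(c,uv,z):
    uv=np.atleast_2d(uv).astype(float);f=K(c);R=np.array(c["R"]);t=np.array(c["t"])
    d=np.c_[(uv[:,0]-c["cx"])/f,(uv[:,1]-c["cy"])/f,np.ones(len(uv))]@R
    C=-R.T@t; s=(z-C[2])/d[:,2]; return C+s[:,None]*d
def proj(c,X):
    Y=np.atleast_2d(X)@np.array(c["R"]).T+np.array(c["t"]); return np.c_[Y[:,0]/Y[:,2]*K(c)+c["cx"],Y[:,1]/Y[:,2]*K(c)+c["cy"]]
E
python3 - <<'E'
from h import *
c=pickle.load(open("top0.pkl","rb"));print("C",-np.array(c["R"]).T@c["t"])
im=c["color"][:,:,::-1].copy();hsv=cv2.cvtColor(im,cv2.COLOR_BGR2HSV)
for n,uv,z in[("red",(229,248),.042),("green",(401,186),.042),("blue",(410,259),.042),("tray",(314,215),.034),("bin",(232,172),.06),("jar",(449,226),.06),("mandrel",(363,271),.0)]:
    print(n,ray(c,uv,z)[0].round(3))
cr=im[120:290,170:470]
cv2.imwrite("pics/topc.png",cv2.resize(cr[:,:200],None,fx=4,fy=3.5*0+4,interpolation=cv2.INTER_CUBIC)[:600])
E
```

```text
C [0.4397392  0.00325814 1.33959996]
red [0.408 0.275 0.042]
green [ 0.617 -0.271  0.042]
blue [ 0.384 -0.3    0.042]
tray [0.518 0.008 0.034]
bin [0.649 0.271 0.06 ]
jar [ 0.491 -0.42   0.06 ]
mandrel [ 0.34  -0.156  0.   ]
```

```bash
python3 - <<'E'
import cv2
im=cv2.imread("pics/topc.png");print(im.shape)
E
```

```text
(600, 800, 3)
```

View pics/topc.png

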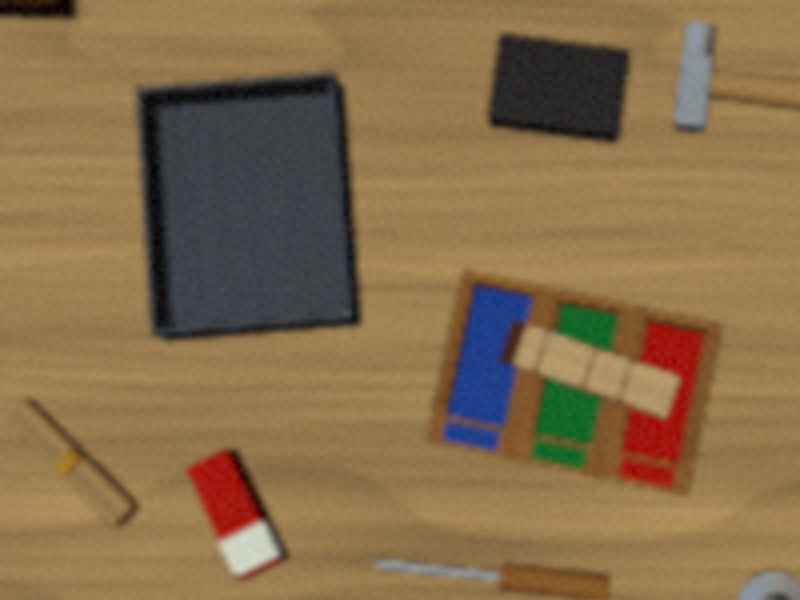

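The enlarged crop shows the tray rim corners at crop pixels (466,272), (720,322), (688,492) and (430,440). The offcut runs from (512,342) at the dark end to (676,396). The bin's long side is roughly along world x.

```bash
cat >> h.py <<'E'
def wrap(a): return (a+np.pi/2)%np.pi-np.pi/2
def pose(o=None):
    o=o or robot.get_obs();from scipy.spatial.transform import Rotation as Ro
    R=Ro.from_quat(o["tool_rot"]).as_matrix(); return np.array(o["position"]),R
def plan(x,y,z,yaw):
    """delta (cm, tool axes) and turn so that tool y points along yaw (mod pi), tool down"""
    p,R=pose(); d=R.T@(np.array([x,y,z])-p)*100
    cur=np.arctan2(R[1,1],R[0,1]); a=wrap(yaw-cur)
    from scipy.spatial.transform import Rotation as Ro
    c,s=np.cos(cur+a),np.sin(cur+a); T=np.array([[-s*-1*-1,c,0],[c,s,0],[0,0,-1.]]) # x=(-s,c)
    T[:,0]=np.cross(T[:,1],T[:,2])
    print("plan d_cm",d.round(2),"turn",Ro.from_matrix(R.T@T).as_rotvec().round(3),"q6new~",round(float(robot.get_obs()["q"][5]),2))
def masks(c):
    h=cv2.cvtColor(c["color"],cv2.COLOR_RGB2HSV);H,S,V=[h[...,i].astype(int) for i in range(3)]
    g=(S>130)&(V>50)
    return {"red":g&((H<6)|(H>172))&(V>90),"green":g&(H>50)&(H<80),"blue":g&(H>105)&(H<130),"white":(S<50)&(V>150)}
E
python3 - <<'E'
from h import *
c=pickle.load(open("top0.pkl","rb"))
q=lambda l:np.array([(170+u/4,120+v/4) for u,v in l])
def rect(n,P,z):
    X=ray(c,P,z)[:,:2]; print(n,"ctr",X.mean(0).round(4),"edges",[(round(float(np.linalg.norm(X[(i+1)%4]-X[i])),3),round(float(np.degrees(np.arctan2(*(X[(i+1)%4]-X[i])[::-1]))),1)) for i in range(4)])
rect("tray",q([(466,272),(720,322),(688,492),(430,440)]),.034)
rect("offcut",q([(521,322),(683,375),(668,417),(504,360)]),.058)
rect("bin",q([(138,90),(336,76),(358,323),(162,336)]),.06)
m=masks(c)
for n,b in[("red",(205,225,250,270)),("green",(385,165,420,210)),("blue",(395,235,425,285))]:
    k=(m[n]|m["white"]).astype(np.uint8);z=np.zeros_like(k);x0,y0,x1,y1=b;z[y0:y1,x0:x1]=k[y0:y1,x0:x1]
    pts=np.argwhere(z)[:,::-1]; r=cv2.minAreaRect(pts.astype(np.float32)); rect(n,cv2.boxPoints(r),.042)
E
```

```text
tray ctr [0.5176 0.0078] edges [(0.209, -100.0), (0.139, 170.1), (0.211, 79.8), (0.139, -10.5)]
offcut ctr [ 0.5264 -0.0063] edges [(0.135, -107.0), (0.035, 161.3), (0.137, 72.0), (0.033, -22.7)]
bin ctr [0.6506 0.2709] edges [(0.158, -84.6), (0.2, -173.1), (0.155, 95.0), (0.199, 8.0)]
red ctr [0.407  0.2793] edges [(0.039, -64.2), (0.097, -153.5), (0.038, 115.6), (0.097, 26.6)]
green ctr [ 0.6177 -0.2723] edges [(0.098, -18.0), (0.041, -107.5), (0.098, 161.8), (0.041, 72.6)]
blue ctr [ 0.3859 -0.2997] edges [(0.093, -11.3), (0.043, -100.2), (0.093, 168.6), (0.043, 79.9)]
```

```bash
python3 - <<'E'
from h import *
plan(.526,-.006,.25,np.radians(-18))
E
```

```text
plan d_cm [-47.64 -40.11  -2.77] turn [-2.000e-03  1.000e-03  1.435e+00] q6new~ -0.18
```

Emit:
play_rows(gripper=[-1,-1,-1,-1,-1,-1,-1,-1,-1,-1,-1,-1], delta_pos=[[-47.6,-40.1,-2.8],[-47.6,-40.1,-2.8],[-47.6,-40.1,-2.8],[-47.6,-40.1,-2.8],[-47.6,-40.1,-2.8],[-47.6,-40.1,-2.8],[-47.6,-40.1,-2.8],[-47.6,-40.1,-2.8],[-47.6,-40.1,-2.8],[-47.6,-40.1,-2.8],[-47.6,-40.1,-2.8],[-47.6,-40.1,-2.8]], turn=[[0,0,1.435],[0,0,1.435],[0,0,1.435],[0,0,1.435],[0,0,1.435],[0,0,1.435],[0,0,1.435],[0,0,1.435],[0,0,1.435],[0,0,1.435],[0,0,1.435],[0,0,1.435]], squeeze=60)

```text
time: 1.6
position: [0.5251, -0.0051, 0.2499]
tool_rot: [0.809, 0.587, -0.001, -0.001]
ft_force: [-0.3, 0.3, -0.1]
grip_width: 0.087
grip_force: 0.0
```

```bash
python3 - <<'E'
from h import *
c=robot.camera("wrist");cv2.imwrite("pics/w1.png",c["color"][:,:,::-1]);pickle.dump(c,open("w1.pkl","wb"))
print(c["vfov"],c["cx"],c["cy"],"C",-np.array(c["R"]).T@c["t"]);p,R=pose();print(p,np.degrees(np.arctan2(R[1,1],R[0,1])))
E
```

```text
58.596802681134186 322.3457036954235 197.5074126687507 C [0.54801211 0.06540683 0.41150543]
[ 0.52490478 -0.0043629   0.25002433] -17.96559613237215
```

View pics/w1.png

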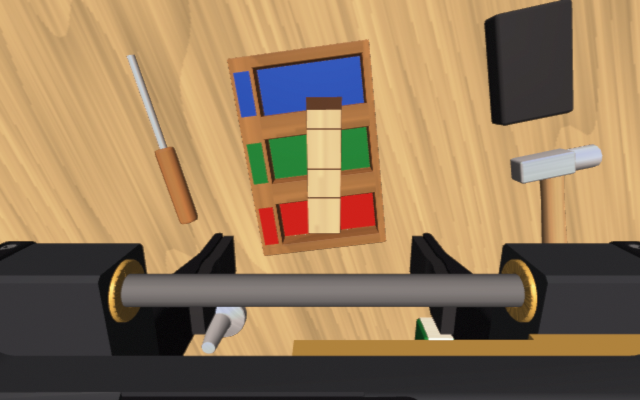

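The wrist view shows the tray corners at (228,59), (368,40), (385,242) and (264,255). The offcut top spans (306,97) to (341,234), with the dark end towards the blue pocket.

```bash
cat >> h.py <<'E'
def rect(c,n,P,z):
    X=ray(c,P,z)[:,:2]; print(n,"ctr",X.mean(0).round(4),"edges",[(round(float(np.linalg.norm(X[(i+1)%4]-X[i])),4),round(float(np.degrees(np.arctan2(*(X[(i+1)%4]-X[i])[::-1]))),1)) for i in range(4)])
E
python3 - <<'E'
from h import *
c=pickle.load(open("w1.pkl","rb"));print(np.round(c["R"],3))
rect(c,"tray",[(228,59),(368,40),(385,242),(264,255)],.034)
rect(c,"off",[(306,97),(341.5,97),(341,234),(308,234)],.058)
m=masks(c)
for n in("red","green","blue"):
    k=m[n].astype(np.uint8);k[:,:255]=0;k[262:]=0
    ys,xs=np.nonzero(k); 
    r=cv2.minAreaRect(np.c_[xs,ys].astype(np.float32)); rect(c,n,cv2.boxPoints(r),.008)
E
```

```text
[[ 0.951 -0.31  -0.003]
 [-0.297 -0.915  0.274]
 [-0.087 -0.26  -0.962]]
tray ctr [0.517  0.0101] edges [(0.1393, -10.9), (0.2146, -100.9), (0.1398, 168.7), (0.2135, 79.0)]
off ctr [ 0.5268 -0.0023] edges [(0.0339, -18.1), (0.14, -107.4), (0.0351, 162.0), (0.1401, 72.1)]
red ctr [ 0.4985 -0.0639] edges [(0.1354, -7.0), (0.0474, -95.7), (0.1395, 173.4), (0.0484, 79.3)]
green ctr [0.5135 0.0095] edges [(0.1324, -9.3), (0.0475, -97.2), (0.1367, 171.0), (0.0483, 77.7)]
blue ctr [0.5341 0.0806] edges [(0.1178, -11.0), (0.0476, -98.4), (0.1218, 169.2), (0.0482, 76.7)]
```

```bash
python3 - <<'E'
from h import *
plan(.5268,-.0025,.0405,np.radians(-17.9))
E
```

```text
plan d_cm [ 0.23  0.17 20.95] turn [-0.002 -0.    -0.001] q6new~ 0.09
```

Emit:
play_rows(gripper=[-1,-1,-1,-1,-1,-1,1,1,1,1,1,1], delta_pos=[[0.2,0.2,6],[0.2,0.2,12],[0.2,0.2,17],[0.2,0.2,20],[0.2,0.2,20.9],[0.2,0.2,20.9],[0.2,0.2,20.9],[0.2,0.2,20.9],[0.2,0.2,20.9],[0.2,0.2,20.9],[0.2,0.2,20.9],[0.2,0.2,20.9]], turn=[[0,0,0],[0,0,0],[0,0,0],[0,0,0],[0,0,0],[0,0,0],[0,0,0],[0,0,0],[0,0,0],[0,0,0],[0,0,0],[0,0,0]], squeeze=40)

```text
time: 3.15
position: [0.5284, -0.004, 0.0415]
tool_rot: [0.809, 0.588, -0.0, -0.0]
ft_force: [-0.2, -0.3, 0.9]
grip_width: 0.035
grip_force: 0.3
```

```bash
python3 - <<'E'
from h import *
o=robot.get_obs();print(o["position"],o["grip_width"],o["grip_force"],o["q"].round(3),o["ft_force"])
# bin long axis yaw ~6.5deg -> tool y along 6.5+90
plan(.6506,.2709,.15,np.radians(96.5))
E
```

```text
[ 0.52836604 -0.00396343  0.04152334] 0.03501974789133637 0.2746822591871023 [-0.219  0.687  1.811 -0.     0.644  0.095] [-0.16332419 -0.28438806  0.87748296]
plan d_cm [ 29.92   3.13 -10.85] turn [-0.     0.     1.143] q6new~ 0.09
```

Emit:
play_rows(gripper=[1,1,1,1,1,1], delta_pos=[[0,0,0],[0,0,0],[0,0,0],[0,0,-4],[0,0,-9],[0,0,-11]], turn=[[0,0,0],[0,0,0],[0,0,0],[0,0,0],[0,0,0],[0,0,0]])

```text
time: 3.9
position: [0.53, -0.0042, 0.1541]
tool_rot: [0.809, 0.588, 0.002, 0.002]
ft_force: [0.0, -0.1, -1.2]
grip_width: 0.0335
grip_force: 40.0
```

```bash
cat >> h.py <<'E'
from scipy.spatial.transform import Rotation as Ro
import json,os
def adv(d,turn):
    s=json.load(open("cmd.json")); R=Ro.from_quat(s["r"]); s["p"]=(np.array(s["p"])+R.apply(np.array(d)/100)).tolist(); s["r"]=(R*Ro.from_rotvec(turn)).as_quat().tolist(); json.dump(s,open("cmd.json","w"))
def plan(x,y,z,yaw):
    s=json.load(open("cmd.json"));p=np.array(s["p"]);R=Ro.from_quat(s["r"]).as_matrix()
    cur=np.arctan2(R[1,1],R[0,1]);a=wrap(yaw-cur);Y=np.array([np.cos(cur+a),np.sin(cur+a),0]);Z=np.array([0,0,-1.]);T=np.c_[np.cross(Y,Z),Y,Z]
    o=robot.get_obs();m,Rm=pose(o)
    print("d_cm",(R.T@(np.array([x,y,z])-p)*100).round(2),"turn",Ro.from_matrix(R.T@T).as_rotvec().round(3),"cmd",p.round(4),"meas",m.round(4),"yaws",np.degrees([cur,np.arctan2(Rm[1,1],Rm[0,1])]).round(2),"w",round(o["grip_width"],4),"F",round(o["grip_force"],1),"ft",o["ft_force"].round(1),"t",o["time"],"q",o["q"].round(2))
E
python3 - <<'E'
from h import *
from scipy.spatial.transform import Rotation as Ro
y=np.array([.223,.9748,0,0]);y/=np.linalg.norm(y)
json.dump({"p":[.272,.563,.223],"r":y.tolist()},open("cmd.json","w"))
adv([-47.6,-40.1,-2.8],[0,0,1.435]);adv([.2,.2,20.9],[0,0,0]);adv([0,0,-11],[0,0,0])
plan(.6506,.2709,.15,np.radians(96.5))
E
```

```text
d_cm [29.89  3.1   0.2 ] turn [0.    0.    1.143] cmd [ 0.5288 -0.0038  0.152 ] meas [ 0.53   -0.0042  0.1541] yaws [-17.99 -17.99] w 0.0335 F 40.0 ft [ 0.  -0.1 -1.2] t 3.9 q [-0.22  0.5   1.74  0.    0.9   0.09]
```

Emit:
play_rows(gripper=[1,1,1,1,1,1,1,1,1,1,1,1], delta_pos=[[4,0.4,0],[9,0.9,0],[15,1.5,0],[20,2,0],[25,2.6,0],[28,3,0],[29.9,3.1,0],[29.9,3.1,1],[29.9,3.1,5],[29.9,3.1,9],[29.9,3.1,12],[29.9,3.1,13.3]], turn=[[0,0,0.16],[0,0,0.33],[0,0,0.5],[0,0,0.67],[0,0,0.84],[0,0,1.0],[0,0,1.143],[0,0,1.143],[0,0,1.143],[0,0,1.143],[0,0,1.143],[0,0,1.143]])

```text
time: 5.4
position: [0.6479, 0.2691, 0.0154]
tool_rot: [0.998, 0.057, -0.003, 0.001]
ft_force: [-0.3, 0.2, -0.5]
grip_width: 0.034
grip_force: 40.0
```

```bash
python3 - <<'E'
from h import *
adv([29.9,3.1,13.3],[0,0,1.143])
plan(.42,.28,.22,np.radians(116.5))
E
```

```text
d_cm [-22.82  -3.51 -20.1 ] turn [ 0.     0.    -0.349] cmd [0.6507 0.271  0.019 ] meas [0.6479 0.2691 0.0154] yaws [-83.48 -83.42] w 0.034 F 40.0 ft [-0.3  0.2 -0.5] t 5.4 q [ 0.23  0.88  1.34 -0.    0.92  1.69]
```

Emit:
play_rows(gripper=[-1,-1,-1,-1,-1,-1,-1,-1,-1,-1,-1,-1], delta_pos=[[0,0,0.2],[0,0,0.2],[0,0,0.2],[0,0,-4],[0,0,-10],[-3,-0.5,-16],[-9,-1,-20],[-15,-2,-20],[-21,-3,-20],[-26.5,-3.4,-20],[-26.5,-3.4,-20],[-26.5,-3.4,-20]], turn=[[0,0,0],[0,0,0],[0,0,0],[0,0,0],[0,0,0],[0,0,-0.1],[0,0,-0.25],[0,0,-0.349],[0,0,-0.349],[0,0,-0.349],[0,0,-0.349],[0,0,-0.349]])

```text
time: 6.9
position: [0.3844, 0.2751, 0.22]
tool_rot: [0.973, 0.23, 0.002, -0.0]
ft_force: [0.1, 0.4, 0.3]
grip_width: 0.0869
grip_force: 0.0
```

```bash
python3 - <<'E'
from h import *
adv([-26.5,-3.4,-20],[0,0,-.349])
c=robot.camera("wrist");s=robot.camera("top");pickle.dump(c,open("w2.pkl","wb"));pickle.dump(s,open("top1.pkl","wb"))
a=c["color"][:,:,::-1];b=cv2.resize(s["color"][120:290,190:380,::-1],None,fx=2.0,fy=2.0,interpolation=cv2.INTER_CUBIC)
out=np.zeros((400+0,640,3),np.uint8);out[:]=a;out[-170:,-190:]=s["color"][120:290,190:380,::-1]
cv2.imwrite("pics/w2.png",out)
plan(.407,.279,.0295,np.radians(116.5))
for n in("red","green","blue"): print(n,masks(s)[n][155:245,275:355].sum())
E
```

```text
d_cm [ 2.29  0.66 18.95] turn [0. 0. 0.] cmd [0.3835 0.2747 0.219 ] meas [0.3855 0.2751 0.2195] yaws [-63.48 -63.5 ] w 0.0872 F 0.0 ft [-0.2 -0.5  0.1] t 7.0 q [ 0.38  0.33  1.81 -0.    1.    1.49]
red 503
green 486
blue 478
```

View pics/w2.png

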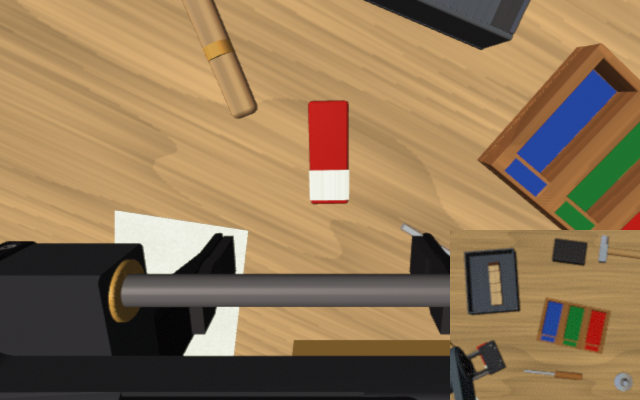

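The offcut lies in the bin (the inset, around (495,283)). The red bar spans (308,101) to (349,202), square to the gripper.

```bash
cat >> h.py <<'E'
def bar(c,n,box):
    m=masks(c);k=(m[n]|m["white"]).astype(np.uint8);z=np.zeros_like(k);x0,y0,x1,y1=box;z[y0:y1,x0:x1]=k[y0:y1,x0:x1]
    z=cv2.morphologyEx(z,cv2.MORPH_OPEN,np.ones((3,3)))
    P=cv2.boxPoints(cv2.minAreaRect(np.argwhere(z)[:,::-1].astype(np.float32)));print(P.round(0).tolist());rect(c,n,P,.042);rect(c,n+"@.03",P,.03)
E
python3 - <<'E'
from h import *
c=pickle.load(open("w2.pkl","rb"));bar(c,"red",(280,80,380,220))
t=pickle.load(open("top1.pkl","rb"));m=masks(t)
from scipy.optimize import least_squares
# tray fit: render model pocket floors + compare edges: use mask of floor (blob centroid of pocket floor+patch per colour)
for n in("red","green","blue"):
    k=m[n].astype(np.uint8);z=np.zeros_like(k);z[180:248,270:360]=k[180:248,270:360]
    nn,l,s,ce=cv2.connectedComponentsWithStats(z,connectivity=4);i=[j for j in range(1,nn) if s[j,4]>15]
    P=cv2.boxPoints(cv2.minAreaRect(np.argwhere(l==max(i,key=lambda j:s[j,4]))[:,::-1].astype(np.float32)));print([(s[j,4],ce[j].round(1).tolist()) for j in i]);rect(t,n,P,.008)
E
```

```text
[[308.0, 101.0], [347.0, 100.0], [348.0, 203.0], [309.0, 203.0]]
red ctr [0.4062 0.2795] edges [(0.036, -62.6), (0.098, -151.5), (0.0389, 117.4), (0.098, 26.8)]
red@.03 ctr [0.4047 0.2785] edges [(0.0373, -62.6), (0.1014, -151.5), (0.0403, 117.4), (0.1015, 26.8)]
[(np.int32(453), [335.2, 217.7]), (np.int32(50), [331.5, 237.6])]
red ctr [ 0.5133 -0.0619] edges [(0.1091, -10.3), (0.0459, -100.2), (0.1091, 169.5), (0.0456, 79.8)]
[(np.int32(443), [313.6, 212.8]), (np.int32(43), [309.5, 233.0])]
green ctr [0.5274 0.0093] edges [(0.1069, -10.6), (0.0449, -100.8), (0.1068, 169.2), (0.0445, 79.3)]
[(np.int32(434), [291.9, 208.2]), (np.int32(44), [287.5, 228.3])]
blue ctr [0.5411 0.0814] edges [(0.1066, -10.5), (0.0445, -101.0), (0.1065, 169.3), (0.0442, 79.1)]
```

Emit:
play_rows(gripper=[-1,-1,-1,-1,-1,-1,1,1,1,1,1,1], delta_pos=[[1,0.3,5],[2.2,0.6,10],[2.2,0.6,15],[2.2,0.6,18],[2.2,0.6,18.9],[2.2,0.6,18.9],[2.2,0.6,18.9],[2.2,0.6,18.9],[2.2,0.6,18.9],[2.2,0.6,18.9],[2.2,0.6,18.9],[2.2,0.6,18.9]], turn=[[0,0,0],[0,0,0],[0,0,0],[0,0,0],[0,0,0],[0,0,0],[0,0,0],[0,0,0],[0,0,0],[0,0,0],[0,0,0],[0,0,0]], squeeze=50)

```text
time: 8.5
position: [0.4055, 0.279, 0.0296]
tool_rot: [0.973, 0.229, -0.0, 0.0]
ft_force: [0.0, -1.0, 0.6]
grip_width: 0.0375
grip_force: 49.9
```

Emit:
play_rows(gripper=[1,1,1,1,1,1], delta_pos=[[0,0,0],[0,0,0],[0,0,-2],[0,0,-6],[0,0,-10],[0,0,-10]], turn=[[0,0,0],[0,0,0],[0,0,0],[0,0,0],[0,0,0],[0,0,0]])

```text
time: 9.25
position: [0.4073, 0.2798, 0.1317]
tool_rot: [0.973, 0.229, 0.003, -0.0]
ft_force: [0.4, -0.2, -2.5]
grip_width: 0.0375
grip_force: 49.9
```

```bash
python3 - <<'E'
from h import *
adv([2.2,.6,18.9],[0,0,0]);print(json.load(open("cmd.json")));adv([0,0,-10],[0,0,0])
plan(.5128,-.0623,.13,np.radians(79.4))
E
```

```text
{'p': [0.40588187296198924, 0.2791622168397384, 0.02999999999999997], 'r': [0.9733459685956912, 0.22934172193152252, 0.0, 0.0]}
d_cm [-5.68 35.33  0.  ] turn [0.    0.    0.648] cmd [0.4059 0.2792 0.13  ] meas [0.4073 0.2798 0.1317] yaws [-63.48 -63.47] w 0.0375 F 49.9 ft [ 0.4 -0.2 -2.5] t 9.25 q [0.38 0.49 1.85 0.   0.79 1.48]
```

Emit:
play_rows(gripper=[1,1,1,1,1,1,1,1,1,1,1], delta_pos=[[-0.5,3,0],[-1.4,8,0],[-2.2,13,0],[-3,18,0],[-3.8,23,0],[-4.6,28,0],[-5.3,32,0],[-5.6,34.5,0],[-5.7,35.3,0],[-5.7,35.3,0],[-5.7,35.3,0]], turn=[[0,0,0.1],[0,0,0.2],[0,0,0.3],[0,0,0.4],[0,0,0.5],[0,0,0.6],[0,0,0.648],[0,0,0.648],[0,0,0.648],[0,0,0.648],[0,0,0.648]])

```text
time: 10.62
position: [0.511, -0.0609, 0.129]
tool_rot: [0.996, -0.092, -0.001, -0.0]
ft_force: [0.8, 0.3, -1.9]
grip_width: 0.037
grip_force: 49.9
```

```bash
python3 - <<'E'
from h import *
adv([-5.7,35.3,0],[0,0,.648])
c=robot.camera("wrist");pickle.dump(c,open("w3.pkl","wb"));im=c["color"][:,:,::-1].copy()
p,R=pose();print(p)
g=np.array([.526,.0085]);ux=np.array([np.cos(np.radians(-10.6)),np.sin(np.radians(-10.6))]);uy=np.array([-ux[1],ux[0]])
tr=g-.008*ux
for a in(-.071,.071):
  for b in(-.108,.108):
    u=proj(c,[*(tr+a*ux+b*uy),.034])[0];cv2.circle(im,tuple(int(v) for v in u),2,(255,255,0),-1)
for k in(-1,0,1):
  for a in(-.055,.055):
    for b in(-.024,.024):
      u=proj(c,[*(g+k*.072*uy+a*ux+b*uy),.034])[0];cv2.circle(im,tuple(int(v) for v in u),2,(255,0,255),-1)
cv2.imwrite("pics/w3.png",im)
plan(.5128,-.0623,.06,np.radians(79.4))
E
```

```text
[ 0.51126961 -0.06096059  0.12919167]
d_cm [0.03 0.01 7.  ] turn [ 0.  0. -0.] cmd [ 0.5125 -0.0622  0.13  ] meas [ 0.5113 -0.061   0.1292] yaws [-100.61 -100.53] w 0.0376 F 49.9 ft [-0.3  0.4 -2.7] t 10.675 q [-0.34  0.52  1.79  0.    0.83  1.42]
```

View pics/w3.png

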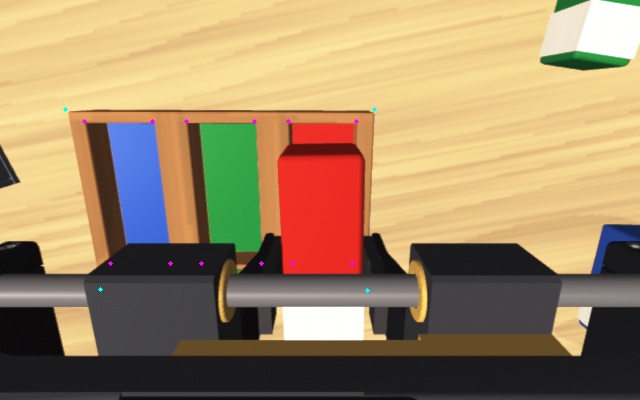

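The predicted pocket corners lie within about 3 mm of the picture: the red pocket mouth is at columns 290–355 and the bar is centred at about 321. Lowering.

Emit:
play_rows(gripper=[1,1,1,1,1,1,1,1], delta_pos=[[0,0,3],[0,0,5],[0,0,6.5],[0,0,7.5],[0,0,8.3],[0,0,8.8],[0,0,9.1],[0,0,9.1]], turn=[[0,0,0],[0,0,0],[0,0,0],[0,0,0],[0,0,0],[0,0,0],[0,0,0],[0,0,0]])

```text
time: 11.68
position: [0.5122, -0.0624, 0.0386]
tool_rot: [0.996, -0.093, 0.0, 0.0]
ft_force: [-0.5, 0.5, -1.8]
grip_width: 0.0379
grip_force: 49.9
```

```bash
python3 - <<'E'
from h import *
adv([0,0,9.1],[0,0,0])
plan(.5128,-.0623,.038,np.radians(79.4))
E
```

```text
d_cm [0.03 0.01 0.1 ] turn [ 0.  0. -0.] cmd [ 0.5125 -0.0622  0.039 ] meas [ 0.5122 -0.0624  0.0386] yaws [-100.61 -100.62] w 0.0379 F 49.9 ft [-0.5  0.5 -1.8] t 11.675 q [-0.34  0.68  1.84  0.    0.61  1.42]
```

Emit:
play_rows(gripper=[1,1,-0.25,-0.25,-0.25,-0.25,-0.25,-0.25,-1,-1,-1,-1], delta_pos=[[0,0,0.1],[0,0,0.15],[0,0,0.1],[0,0,0.05],[0,0,-3],[0,0,-8],[1,2,-14],[4,7,-18],[7,12,-18],[10,16,-18],[11.4,18.3,-18],[11.4,18.3,-18]], turn=[[0,0,0],[0,0,0],[0,0,0],[0,0,0],[0,0,0],[0,0,0],[0,0,0],[0,0,0.05],[0,0,0.1],[0,0,0.129],[0,0,0.129],[0,0,0.129]])

```text
time: 13.18
position: [0.5907, -0.2651, 0.2181]
tool_rot: [0.987, -0.158, 0.0, 0.0]
ft_force: [0.3, 1.3, 0.1]
grip_width: 0.0841
grip_force: 0.0
```

```bash
python3 - <<'E'
from h import *
adv([11.4,18.3,-18],[0,0,.129])
c=robot.camera("wrist");s=robot.camera("top");pickle.dump(c,open("w4.pkl","wb"));pickle.dump(s,open("top2.pkl","wb"))
a=c["color"][:,:,::-1].copy();a[-200:,-240:]=cv2.resize(s["color"][170:250,270:366,::-1],(240,200),interpolation=cv2.INTER_CUBIC)
cv2.imwrite("pics/w4.png",a)
bar(c,"green",(250,60,400,240))
plan(.6177,-.2723,.0295,np.radians(72))
E
```

```text
[[302.0, 92.0], [342.0, 92.0], [342.0, 195.0], [302.0, 195.0]]
green ctr [ 0.6184 -0.2749] edges [(0.0363, -108.2), (0.0971, 162.7), (0.0393, 71.8), (0.0971, -19.1)]
green@.03 ctr [ 0.6169 -0.2744] edges [(0.0376, -108.2), (0.1006, 162.7), (0.0407, 71.8), (0.1006, -19.1)]
d_cm [ 2.84  0.05 18.95] turn [ 0.  0. -0.] cmd [ 0.5908 -0.263   0.219 ] meas [ 0.5897 -0.2621  0.218 ] yaws [-108.   -108.01] w 0.0859 F 0.0 ft [ 0.3  0.1 -0.3] t 13.275 q [-0.59  0.56  1.38  0.    1.2   1.29]
```

View pics/w4.png

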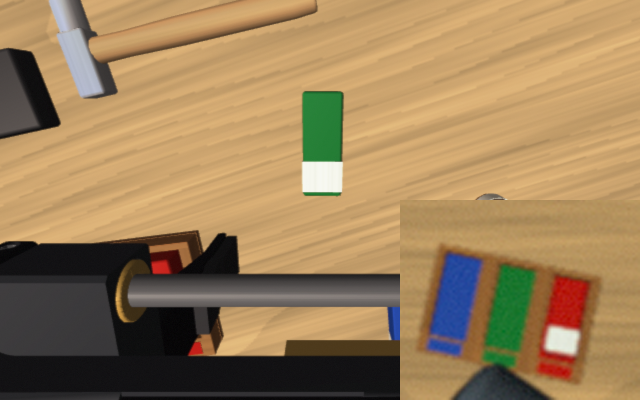

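Red sits in its pocket (inset, around (565,325)). The green bar spans (302,92) to (342,195), square to the gripper.

Emit:
play_rows(gripper=[-1,-1,-1,-1,-1,-1,1,1,1,1,1,1], delta_pos=[[1.5,0.15,5],[2.9,0.15,10],[2.9,0.15,15],[2.9,0.15,18],[2.9,0.15,18.9],[2.9,0.15,18.9],[2.9,0.15,18.9],[2.9,0.15,18.9],[2.9,0.15,18.9],[2.9,0.15,18.9],[2.9,0.15,18.9],[2.9,0.15,18.9]], turn=[[0,0,0],[0,0,0],[0,0,0],[0,0,0],[0,0,0],[0,0,0],[0,0,0],[0,0,0],[0,0,0],[0,0,0],[0,0,0],[0,0,0]])

```text
time: 14.78
position: [0.6176, -0.2736, 0.0295]
tool_rot: [0.988, -0.156, -0.0, 0.0]
ft_force: [0.3, -0.6, -0.0]
grip_width: 0.0373
grip_force: 50.0
```

Emit:
play_rows(gripper=[1,1,1,1,1,1], delta_pos=[[0,0,0],[0,0,0],[0,0,-2],[0,0,-6],[0,0,-10],[0,0,-10]], turn=[[0,0,0],[0,0,0],[0,0,0],[0,0,0],[0,0,0],[0,0,0]])

```text
time: 15.52
position: [0.6204, -0.2752, 0.1346]
tool_rot: [0.988, -0.156, 0.005, 0.002]
ft_force: [0.9, -0.1, -3.3]
grip_width: 0.0374
grip_force: 50.0
```

```bash
python3 - <<'E'
from h import *
adv([2.9,.15,18.9],[0,0,0]);adv([0,0,-10],[0,0,0])
plan(.5255,.0083,.13,np.radians(79.4))
t=pickle.load(open("top2.pkl","rb"));m=masks(t);k=m["red"].copy();k[:180]=0;k[245:]=0;k[:,:322]=0;k[:,360:]=0
E
```

```text
d_cm [-17.5  -23.93   0.  ] turn [ 0.     0.    -0.129] cmd [ 0.6179 -0.2734  0.13  ] meas [ 0.6204 -0.2752  0.1346] yaws [-108. -108.] w 0.0374 F 50.0 ft [ 0.9 -0.1 -3.3] t 15.525 q [-0.58  0.69  1.37  0.    1.07  1.3 ]
```

Emit:
play_rows(gripper=[1,1,1,1,1,1,1,1,1,1,1], delta_pos=[[-2,-3,0],[-5,-7,0],[-8.5,-11.5,0],[-12,-16,0],[-15,-20.5,0],[-17,-23,0],[-17.5,-23.9,0],[-17.5,-23.9,0],[-17.5,-23.9,2],[-17.5,-23.9,4],[-17.5,-23.9,4]], turn=[[0,0,0],[0,0,-0.03],[0,0,-0.06],[0,0,-0.1],[0,0,-0.129],[0,0,-0.129],[0,0,-0.129],[0,0,-0.129],[0,0,-0.129],[0,0,-0.129],[0,0,-0.129]])

```text
time: 16.9
position: [0.5248, 0.0064, 0.0882]
tool_rot: [0.996, -0.093, -0.001, 0.0]
ft_force: [-0.3, 0.4, -3.1]
grip_width: 0.0377
grip_force: 50.0
```

Emit:
play_rows(gripper=[1,1,1,1,1,1,1], delta_pos=[[0,0,1.5],[0,0,2.8],[0,0,3.8],[0,0,4.5],[0,0,5],[0,0,5.1],[0,0,5.2]], turn=[[0,0,0],[0,0,0],[0,0,0],[0,0,0],[0,0,0],[0,0,0],[0,0,0]])

```text
time: 17.77
position: [0.5253, 0.0078, 0.0377]
tool_rot: [0.996, -0.092, 0.0, 0.0]
ft_force: [0.1, 1.1, -3.4]
grip_width: 0.0375
grip_force: 50.0
```

```bash
python3 - <<'E'
from h import *
adv([-17.5,-23.9,4],[0,0,-.129]);adv([0,0,5.2],[0,0,0])
X=np.array([.3859,-.2997]);ty=np.radians(-100.6) 
plan(.3859,-.2997,.22,np.radians(79.6))
E
```

```text
d_cm [ -8.04  32.81 -18.2 ] turn [ 0.     0.    -0.004] cmd [0.5254 0.008  0.038 ] meas [0.5253 0.0078 0.0377] yaws [-100.61 -100.6 ] w 0.0375 F 50.0 ft [ 0.1  1.1 -3.4] t 17.775 q [-0.2   0.69  1.82 -0.    0.63  1.56]
```

Emit:
play_rows(gripper=[1,1,-0.25,-0.25,-0.25,-0.25,-0.25,-0.25,-1,-1,-1,-1], delta_pos=[[0,0,0.1],[0,0,0.15],[0,0,0.1],[0,0,0.05],[0,0,-3],[0,0,-8],[-1,3,-14],[-3,9,-18],[-5,15,-18],[-7,21,-18],[-9,27,-18],[-10.8,32.8,-18]], turn=[[0,0,0],[0,0,0],[0,0,0],[0,0,0],[0,0,0],[0,0,0],[0,0,0],[0,0,0],[0,0,0],[0,0,0],[0,0,0],[0,0,0]])

```text
time: 19.27
position: [0.3645, -0.2831, 0.2179]
tool_rot: [0.996, -0.092, 0.0, 0.0]
ft_force: [2.1, -0.4, 0.4]
grip_width: 0.0839
grip_force: 0.0
```

Emit:
play_rows(gripper=[-1,-1], delta_pos=[[0,0,0],[0,0,0]], turn=[[0,0,0],[0,0,0]])

```text
time: 19.52
position: [0.3653, -0.281, 0.2174]
tool_rot: [0.996, -0.093, -0.0, -0.001]
ft_force: [-0.3, -0.1, -0.6]
grip_width: 0.0871
grip_force: 0.0
```

```bash
python3 - <<'E'
from h import *
adv([-10.8,32.8,-18],[0,0,0])
c=robot.camera("wrist");s=robot.camera("top");pickle.dump(c,open("w5.pkl","wb"));pickle.dump(s,open("top3.pkl","wb"))
a=c["color"][:,:,::-1].copy();a[-200:,-240:]=cv2.resize(s["color"][170:250,270:366,::-1],(240,200),interpolation=cv2.INTER_CUBIC)
cv2.imwrite("pics/w5.png",a)
bar(c,"blue",(250,60,400,240))
plan(.3859,-.2997,.0295,np.radians(79.4))
E
```

```text
[[319.0, 202.0], [321.0, 99.0], [360.0, 100.0], [359.0, 203.0]]
blue ctr [ 0.3838 -0.3017] edges [(0.0975, -11.8), (0.0363, -101.7), (0.0976, 169.9), (0.0393, 78.3)]
blue@.03 ctr [ 0.3818 -0.3019] edges [(0.101, -11.8), (0.0376, -101.7), (0.1011, 169.9), (0.0407, 78.3)]
d_cm [2.760e+00 1.000e-02 1.885e+01] turn [ 0.  0. -0.] cmd [ 0.3588 -0.2945  0.218 ] meas [ 0.3659 -0.2799  0.2174] yaws [-100.61 -100.51] w 0.0872 F 0.0 ft [-0.6 -0.   0.4] t 19.625 q [-0.9   0.32  1.84  0.    0.99  0.86]
```

View pics/w5.png

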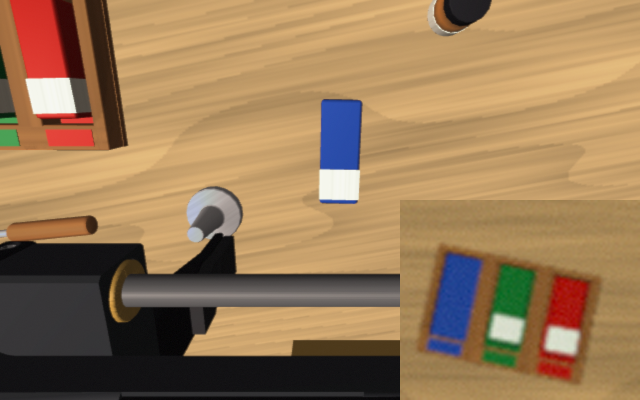

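Red and green are both in their pockets (inset). The blue bar spans (319,99) to (360,203), and the mandrel at (215,213) is clear of the descent. The last move was cut short, so I'm resetting the tracked pose to the measured one.

```bash
python3 - <<'E'
from h import *
s=json.load(open("cmd.json"));s["p"]=[.3656,-.2803,.2178];json.dump(s,open("cmd.json","w"))
plan(.3843,-.301,.0295,np.radians(78.6))
E
```

```text
d_cm [ 2.22  1.69 18.83] turn [0.    0.    0.014] cmd [ 0.3656 -0.2803  0.2178] meas [ 0.3659 -0.2799  0.2174] yaws [-100.61 -100.51] w 0.0872 F 0.0 ft [-0.6 -0.   0.4] t 19.625 q [-0.9   0.32  1.84  0.    0.99  0.86]
```

Emit:
play_rows(gripper=[-1,-1,-1,-1,-1,-1], delta_pos=[[1.2,1,4],[2.2,1.7,9],[2.2,1.7,13],[2.2,1.7,16],[2.2,1.7,16],[2.2,1.7,16]], turn=[[0,0,0.014],[0,0,0.014],[0,0,0.014],[0,0,0.014],[0,0,0.014],[0,0,0.014]])

```text
time: 20.38
position: [0.3851, -0.3018, 0.0583]
tool_rot: [0.995, -0.098, 0.0, 0.0]
ft_force: [0.2, -0.2, 0.8]
grip_width: 0.0871
grip_force: 0.0
```

```bash
python3 - <<'E'
from h import *
adv([2.2,1.7,16],[0,0,.014])
plan(.3843,-.301,.0295,np.radians(78.6))
E
```

```text
d_cm [ 0.02 -0.01  2.83] turn [ 0.  0. -0.] cmd [ 0.3841 -0.3011  0.0578] meas [ 0.3851 -0.3018  0.0583] yaws [-101.41 -101.3 ] w 0.0871 F 0.0 ft [ 0.2 -0.2  0.8] t 20.375 q [-0.89  0.63  1.9   0.    0.61  0.87]
```

Emit:
play_rows(gripper=[-1,-1,-1,1,1,1,1,1,1,1,1,1], delta_pos=[[0,0,2],[0,0,2.8],[0,0,2.8],[0,0,2.8],[0,0,2.8],[0,0,2.8],[0,0,2.8],[0,0,2.8],[0,0,2.8],[0,0,2.8],[0,0,2.8],[0,0,2.8]], turn=[[0,0,0],[0,0,0],[0,0,0],[0,0,0],[0,0,0],[0,0,0],[0,0,0],[0,0,0],[0,0,0],[0,0,0],[0,0,0],[0,0,0]])

```text
time: 21.88
position: [0.384, -0.3021, 0.0295]
tool_rot: [0.995, -0.099, -0.0, -0.0]
ft_force: [0.3, 0.4, 0.4]
grip_width: 0.0374
grip_force: 50.0
```

Emit:
play_rows(gripper=[1,1,1,1,1], delta_pos=[[0,0,-2],[0,0,-6],[0,0,-11],[0,0,-11],[0,0,-11]], turn=[[0,0,0],[0,0,0],[0,0,0],[0,0,0],[0,0,0]])

```text
time: 22.5
position: [0.3835, -0.3016, 0.1389]
tool_rot: [0.995, -0.099, -0.001, -0.001]
ft_force: [0.5, -0.5, -2.1]
grip_width: 0.0376
grip_force: 50.0
```

```bash
python3 - <<'E'
from h import *
adv([0,0,2.8],[0,0,0]);adv([0,0,-11],[0,0,0])
plan(.5387,.0790,.14,np.radians(79.4))
E
```

```text
d_cm [ 7.630e+00 -4.031e+01 -2.000e-02] turn [ 0.     0.    -0.014] cmd [ 0.3841 -0.3011  0.1398] meas [ 0.3835 -0.3016  0.1389] yaws [-101.41 -101.41] w 0.0376 F 50.0 ft [ 0.5 -0.5 -2.1] t 22.5 q [-0.9   0.48  1.85 -0.    0.81  0.87]
```

Emit:
play_rows(gripper=[1,1,1,1,1,1,1,1,1,1,1,1], delta_pos=[[0.5,-3,0],[1.5,-8,0],[2.5,-13,0],[3.4,-18,0],[4.3,-23,0],[5.3,-28,0],[6.2,-33,0],[7,-37,0],[7.5,-39.5,0],[7.6,-40.3,0],[7.6,-40.3,0],[7.6,-40.3,0]], turn=[[0,0,0],[0,0,-0.014],[0,0,-0.014],[0,0,-0.014],[0,0,-0.014],[0,0,-0.014],[0,0,-0.014],[0,0,-0.014],[0,0,-0.014],[0,0,-0.014],[0,0,-0.014],[0,0,-0.014]])

```text
time: 24.0
position: [0.5375, 0.0767, 0.1389]
tool_rot: [0.996, -0.093, -0.001, 0.0]
ft_force: [-0.4, 0.3, -2.1]
grip_width: 0.0375
grip_force: 50.0
```

```bash
python3 - <<'E'
from h import *
adv([7.6,-40.3,0],[0,0,-.014])
plan(.5387,.0790,.038,np.radians(79.4))
E
```

```text
d_cm [ 3.000e-02 -1.000e-02  1.018e+01] turn [ 0.  0. -0.] cmd [0.5383 0.0789 0.1398] meas [0.5375 0.0767 0.1389] yaws [-100.61 -100.68] w 0.0375 F 50.0 ft [-0.4  0.3 -2.1] t 24.0 q [-0.06  0.54  1.72 -0.    0.89  1.69]
```

Emit:
play_rows(gripper=[1,1,1,1,1], delta_pos=[[0,0,3],[0,0,5],[0,0,6.3],[0,0,6.3],[0,0,6.3]], turn=[[0,0,0],[0,0,0],[0,0,0],[0,0,0],[0,0,0]])

```text
time: 24.62
position: [0.5389, 0.0774, 0.0771]
tool_rot: [0.996, -0.093, 0.001, -0.0]
ft_force: [0.2, 0.3, -2.3]
grip_width: 0.0372
grip_force: 50.0
```

Emit:
play_rows(gripper=[1,1,1,1,1,1], delta_pos=[[0,0,1.2],[0,0,2.2],[0,0,3],[0,0,3.5],[0,0,3.8],[0,0,3.9]], turn=[[0,0,0],[0,0,0],[0,0,0],[0,0,0],[0,0,0],[0,0,0]])

```text
time: 25.38
position: [0.5382, 0.0778, 0.0375]
tool_rot: [0.996, -0.092, -0.0, 0.0]
ft_force: [-1.7, -0.6, 3.2]
grip_width: 0.0372
grip_force: 50.0
```

Emit:
play_rows(gripper=[1,-0.25,-0.25,-0.25,-0.25,-0.25,-0.25,-0.25,-0.25,-0.25,-0.25], delta_pos=[[0,0,0],[0,0,0],[0,0,0],[0,0,-0.3],[0,0,-3],[0,0,-8],[-1,1,-14],[-4,4,-19],[-6,8,-22],[-6,8,-22],[-6,8,-22]], turn=[[0,0,0],[0,0,0],[0,0,0],[0,0,0],[0,0,0],[0,0,0],[0,0,0],[0,0,0],[0,0,0],[0,0,0],[0,0,0]])

```text
time: 26.75
position: [0.4647, 0.0103, 0.2576]
tool_rot: [0.996, -0.093, 0.0, -0.0]
ft_force: [-0.0, -0.1, -0.9]
grip_width: 0.0544
grip_force: 0.0
```

```bash
python3 - <<'E'
from h import *
c=robot.camera("wrist");s=robot.camera("side")
a=c["color"][:,:,::-1].copy();b=cv2.resize(s["color"][140:340,220:420,::-1],(400,400),interpolation=cv2.INTER_CUBIC)
cv2.imwrite("pics/w6.png",np.hstack([a[:,120:520],b]))
E
```

```text
(no output)
```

View pics/w6.png

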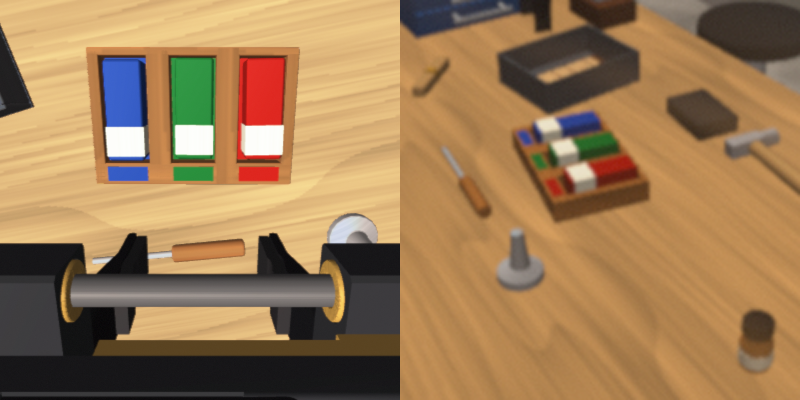

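All three bars lie flat in their own pockets (left panel, around (125,108), (193,108) and (262,108)). The offcut is in the bin and nothing else has moved.

```bash
python3 -c "
from rig import robot
print(robot.hand_in())"
```

```text
the job is handed in; nothing more can be done
None
```

The job is handed in at about 27 s of the allowed 72: the offcut is in the bin, and the final pictures show the red, green and blue bars lying flat in their own pockets, sides up as before (no verdict came back).

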